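# Gauge a ball bearing in the sloping bench caliper

## Robot

A 6-joint arm with a two-finger parallel gripper is mounted at the origin on a cart in front of the work surface, level with it; the furniture and walls round the work are solid. World frame = base frame: x ahead of the robot, y to its left, z up, the work surface at z = 0. Lengths are in m, angles in rad, forces in N, time in s.
With the tool pointing down it reaches from about 0.4 to 0.825 m from the base axis. Payload 7 kg.
Tool frame: the origin (TCP) lies on the centre line of the jaws, within the pads' length; the fingertips stand 14 mm ahead of it and the grasp point (between the pads) lies 5 mm behind it; z points along the fingers, y is the line along which they close (so a half turn about z gives the same grasp; the last joint's range is limited). The gripper opens to 88 mm and grips with 3 to 60 N. Pads are 19 mm wide; open, the fingers measure 130 mm over their backs; the gripper's body (78 mm by 193 mm) begins 47 mm behind the grasp point.
Start: joints at [-0.828, 0.359, 0.012, 0, -1.224, -0.288], TCP at [0.296, -0.606, 0.214] pointing down, gripper open.
Joint ranges: [-3.07, 3.07], [-1.43, 2.12], [-1.02, 1.25], [-3.03, 1.67], [-3.05, -0], [-3.03, 3.03]. Speed limits (rad/s): [2.39, 2.39, 3.01, 3.14, 3.14, 3.14].

## Interface

Orientations are given as [roll, pitch, yaw] about the fixed x, y, z axes, in that order (R = Rz(yaw) Ry(pitch) Rx(roll)).
In Python, from station import arm gives the robot as it stands.
- The arm moves only by the tool move_arm, never from a script. Its argument "rows" is a list of rows, each an object with "translation": the shift along the tool's x, y, z in cm, a list of three; "rot": the turn, a rotation vector about the tool's x, y, z in degrees, a list of three; "hand": the closure, from 0 (fully open) to 1 (shut). A call has 1 to 8 rows; each row is the pose to reach, as a shift and turn from the pose commanded when the call began, along the tool's axes at that moment; what a row does not reach only later rows make up. A row lasts 1/12 s, in which the tool goes at most 41.7 mm and 7.16 degrees, less where a joint would pass 70% of its speed; a pose out of reach is approached as far as the arm can. A call with a gripper value outside its range is refused whole. The fingers move at their own pace and stop on an object; "squeeze" is the grip in N (left out, the last holds). Time passes only in rows, so rows that repeat a pose let the fingers close. It gives the time, the measured TCP pose, the force, the opening and the grip force at its end, in the units of the state.
- arm.get_state(): the state, without advancing time (a new reading comes with each control period).
- arm.grab_frame(name): name is "side" or "top"; returns (picture, depth): 400x640x3 uint8, red, green, blue; 400x640 float32, m along the optical axis (not along the pixel's ray), 0 where there is no reading.
- arm.camera_params(name): a dict with "vfov" (degrees; the focal length in pixels is half the picture's height over the tangent of half this angle, whatever the lens; pixels are square), "cx", "cy" (the principal point, pixels), "position" and "orientation" of the camera in the world. Camera axes: x right, y down, z forward; pixel columns grow to the right and rows downward; lengths in m; the calibration is good to about 2 mm. A picture is of the moment at which its call begins. camera_params takes no time and is no camera call.
- arm.job_done(): hands the job in; it is judged then, once.
Trained networks look in the newest picture that a camera, given by its name, has taken for a name from the list of things; names that differ only in an ending like _2 or _b are one class to them, and where a whole thing is asked for, a point or a joint stands for the part that bears it (a point fixed in the world has none). Each returns a list of dicts, best first, with "p" (0 to 1); they miss things now and then, are a little off and sometimes report something else, mostly with a low value. They report only what shows in the picture. A call takes as long as a camera call. They do not tell look-alikes from the thing itself.
- arm.search_frame(label, camera): "point" ([x, y, z] in m, in the coordinates of the camera as it stood for that picture, good to about 4 mm: the middle of the surface that is visible of it).
- arm.pinpoint(label, camera): "point" ([x, y, z] in m, in the coordinates of the camera as it stood for that picture, good to about 4 mm: a listed point, or the origin of a listed thing).
The state is a dict: "t": time; "q": joint angles; "qd": joint speeds; "joint_efforts": joint torques, N m; "eef_pos": TCP position; "ee_rot": TCP orientation; "force": force on the tool from outside, world axes, zero at the start; "moment": the same for the moment, N m; "width": finger opening in m; "gripper_force": force on a finger pad.
Only numpy, scipy, OpenCV 4.12 (cv2) and the standard library are available. Lean on these libraries where they do the work, as an engineer would, in place of code of your own. Each camera call takes 0.05 s, during which the arm holds its last target. There are 200 camera calls.

## Task

Measure the outside of the grey steel ball bearing in the bench caliper: lay it flat on the sloping plate, resting against the beam and clear of both jaws, and let go of it. Then push the carriage by its black thumb fin, never by the jaw, so that the sliding jaw carries the bearing gently up to the fixed jaw and closes on it without rocking; stop when the red tab has popped about half-way out, let go, and leave it gripped like that. Leave the tape roll alone.

Things in the scene. Friction and masses are not known exactly. Their poses are not given: they have to be found in the camera images.
- ball_bearing: Loose grey steel ball bearing lying flat on the bench, 42 mm across, 15 mm thick, about 0.07 kg; grasp the outer ring. Origin at the centre of its underside, z along its axis.
- tape_roll: Loose roll of black tape, 53 mm across, 19 mm high, lying flat on the bench in the same front strip as the bearing, about 0.1 m or more from it; to be left where it lies. Origin at the centre of its underside.
- caliper_stand: Fixed green stand of the bench caliper, base plate 10 mm thick, reaching 98 mm left and 120 mm right, from 60 mm before to 34 mm behind the origin, then narrower to 68 mm behind. Origin on the bench, x away from the robot, y left along the beam; yawed a little. Two 14 mm rear posts, 56 mm behind the origin and 51 mm left and 73 mm right of it, carry the light bar.
- light_bar (a point): Middle of the fixed light bar's underside, 212 mm above the bench: a bar 190 mm long along y, 28 mm deep, 24 mm high, straight above where the bearing goes. A vertical gripper over the bearing's place hits it; a tool square to the plate, its hand leaning towards the robot, passes in front of and under it.
- gauge_plate: Fixed dark plate sloping up away from the robot at 32 degrees (0.56 rad). Origin on its surface at the beam's upper edge, 30 mm before the stand's origin, 50 mm above the bench. x up the slope, y left along the beam, z square off the plate. Surface z = 0, to x = 75 mm. The steel beam, 12 mm high, covers x = -26 to 0; a bearing resting against it has its origin at x = 21 mm, z = 0.
- fixed_jaw (a point): Point on the fixed jaw's measuring face (plate y = -110 mm, looking to plate +y), 21 mm up-slope of the beam, 10 mm off the plate. The jaw reaches 57 mm up the slope, 20 mm high (26 mm over the beam). The sliding jaw stands to its left.
- seat (a point): Point on the plate's surface where the centre of the gripped bearing's underside ends: 21 mm up from the beam, 21 mm from the fixed jaw's face. Friction may hold a bearing on the slope wherever it is let go.
- carriage (a joint): Slide of the blue carriage along the beam, m, grows towards the fixed jaw (closing, plate -y); 0 = fully open, 0.110 = end. Opening between the jaws = 0.130 - carriage + tab. It starts between 0 and 0.015. It slides stiffly (about 11 N of friction) and stays where it is left.
- thumb_fin (a point): Point on the outer (left, plate +y) face of the black thumb fin at the left end of the carriage, 50 mm off the plate, 15 mm down-slope of the beam's upper edge. Fin 30 mm along x, 10 mm along y, standing 30 to 66 mm off the plate; the blue housing below and before it is 32 mm high. Push it to plate -y to close; 71 mm left of the sliding jaw's face when the tab is in.
- jaw_stem: Sliding steel jaw with its two stems, sprung into the carriage: 14 mm thick, reaching 71 mm up the slope, 20 mm high (28 mm over the beam). Not to be pushed by the fingers. Origin on the beam's upper edge, level with the measuring face.
- jaw_face (a point): Point on the sliding jaw's measuring face (looking to the fixed jaw), 21 mm up-slope of the beam and 10 mm off the plate.
- jaw (a joint): Rock of the sliding jaw about the plate's normal, rad; 0 = square to the beam. Sprung (12 N m/rad); about 0.02 under the proper gauging force, more if the jaw itself is pushed near its tip.
- tab (a joint): How far the red indicator tab stands out of the carriage, m, 0 (flush) to 0.016 (end stop). The sprung stem holds it in until the jaw presses on the gripped part with about 5 N; from there each further mm of carriage travel brings it out 1 mm, the force growing to 6.6 N at 16 mm. Half-way out is 0.008.
- tab_top (a point): Top of the red tab, 10 x 12 mm, rising square off the plate on the up-slope side of the carriage (plate x = 9 to 19 mm), 18 mm nearer the jaw than the middle of the fin.
Not all that is in view belongs to the job. Leave any purple look-alike of the ball_bearing alone.

How it is judged:
On the way, in this order (a step that is already met when the one before it is completed fails the run):
1. the bearing lies flat on the sloping plate against the beam, between the open jaws, let go (x of ball_bearing in the frame of gauge_plate between 0.016 and 0.026 m and z of ball_bearing in the frame of gauge_plate between -0.003 and 0.004 m and angle between the z axis of ball_bearing and the z axis of gauge_plate, either way round below 0.08 rad and y of ball_bearing in the frame of gauge_plate above -0.088 m and contact force between the fingers and ball_bearing below 0.1 N and y of ball_bearing in the frame of jaw_face below -0.021 m and value of joint tab below 0.002 m), for 0.2 s.
2. the jaw has closed on the bearing and the tab has popped out (value of joint tab between 0.003 and 0.013 m and contact force between jaw_stem and ball_bearing above 2 N), for 0.2 s.
At the end, for the whole second after the job is handed in: The bearing lies flat on the plate (within 4 mm and 0.08 rad) against the beam (origin 16 to 26 mm up-slope of it) and against the fixed jaw (within 5 mm along the beam), gripped by the sliding jaw with more than 2 N, the red tab standing 3 to 13 mm out, the jaw square within 0.04 rad, all at rest (all of step 2 and x of ball_bearing in the frame of gauge_plate between 0.016 and 0.026 m and z of ball_bearing in the frame of gauge_plate between -0.003 and 0.004 m and angle between the z axis of ball_bearing and the z axis of gauge_plate, either way round below 0.08 rad and y of ball_bearing in the frame of gauge_plate between -0.094 and -0.084 m and value of joint jaw between -0.04 and 0.04 rad and linear speed of ball_bearing below 0.02 m/s and velocity of joint carriage below 0.005 m/s); the robot touches nothing.
It fails at once if the sliding jaw is rocked by more than 0.05 rad (value of joint jaw above 0.05 rad or value of joint jaw below -0.05 rad).
It fails at once if the bearing is squeezed by the jaw with more than 15 N (contact force between jaw_stem and ball_bearing above 15 N).
It fails at once if the fingers push the sliding jaw (more than 4 N) (contact force between the fingers and jaw_stem above 4 N).
It fails at once if the tape roll is moved by more than 20 mm (distance of tape_roll from where it was at the start of the episode above 0.02 m).
It also fails if it takes over 58 s, if anything falls off the work surface, if the arm or the gripper's body presses on something with over 40 N, if the wrist force passes 120 N, or if a joint passes its speed limit or range.

## Working session

There is one attempt and no reset: what is moved stays moved. The work goes in short steps, Python scripts to look and compute and a tool call to move; the robot and the scene stay as the last step left them, time stands still between calls to the robot, and variables do not carry over. Pictures are saved under pics/ and viewed, at most 10 in all, crops included, and the job is handed in when it is done.

Besides the shell and the picture viewer there is one more tool, called after ">>>" by a JSON object that holds its "name" and its "arguments", one argument or row to a line. move_arm: Moves the arm, as the interface text tells. Its arguments: {"type":"object","properties":{"rows":{"type":"array","items":{"type":"object","properties":{"translation":{"type":"array","items":{"type":"number"}},"rot":{"type":"array","items":{"type":"number"}},"hand":{"type":"number"}}}},"squeeze":{"type":"number"}},"required":["rows"]}

```bash
mkdir -p pics; ls
cat > h.py <<'E'
import numpy as np,cv2
from scipy.spatial.transform import Rotation as R
from station import arm
np.set_printoptions(precision=4,suppress=True)
def cam(n):
    p=arm.camera_params(n); return p
def Rm(o):
    o=np.array(o,float)
    if o.shape==(3,3): return o
    if o.shape==(4,): raise Exception('quat')
    return R.from_euler('xyz',o).as_matrix()
def c2w(n,pt):
    p=cam(n); return Rm(p['orientation'])@np.array(pt)+np.array(p['position'])
def pin(l,n): return [(round(d['p'],2),c2w(n,d['point'])) for d in arm.pinpoint(l,n)]
def sea(l,n): return [(round(d['p'],2),c2w(n,d['point'])) for d in arm.search_frame(l,n)]
def px(n,P):
    p=cam(n); c=Rm(p['orientation']).T@(np.array(P)-np.array(p['position'])); f=200/np.tan(np.radians(p['vfov'])/2)
    return c[0]/c[2]*f+p['cx'],c[1]/c[2]*f+p['cy']
def cloud(n,d):
    p=cam(n); f=200/np.tan(np.radians(p['vfov'])/2); v,u=np.mgrid[:400,:640]
    c=np.stack([(u-p['cx'])/f*d,(v-p['cy'])/f*d,d],-1)
    return c@Rm(p['orientation']).T+np.array(p['position'])
E
python3 - <<'E'
from h import *
for n in ['side','top']:
    print(cam(n)); im,d=arm.grab_frame(n); cv2.imwrite(f'pics/{n}0.png',im[:,:,::-1])
    for l in ['ball_bearing','tape_roll','caliper_stand','light_bar','gauge_plate','fixed_jaw','seat','thumb_fin','jaw_stem','jaw_face','tab_top']:
        print(n,l,[x for x in pin(l,n)][:3])
print(arm.get_state())
E
```

```text
pics
{'vfov': 51.21169523784166, 'cx': 321.42628792689476, 'cy': 202.72862275977596, 'position': array([ 0.1705, -0.9484,  0.5701]), 'orientation': array([-2.0982, -0.0215, -0.3893])}
side ball_bearing [(0.74, array([ 0.4169, -0.2888, -0.0025])), (0.52, array([ 0.3985, -0.3767, -0.0015]))]
side tape_roll [(0.64, array([ 0.403 , -0.2037,  0.0029])), (0.62, array([ 0.4007, -0.3766, -0.0046]))]
side caliper_stand []
side light_bar [(0.89, array([ 0.5299, -0.3121,  0.215 ]))]
side gauge_plate []
side fixed_jaw []
side seat [(0.16, array([ 0.4   , -0.2019,  0.0048]))]
side thumb_fin []
side jaw_stem []
side jaw_face [(0.53, array([ 0.5184, -0.2909,  0.0693]))]
side tab_top []
{'vfov': 45.13850154218198, 'cx': 322.9756920831594, 'cy': 191.296135099935, 'position': array([ 0.3894, -0.2386,  0.9888]), 'orientation': array([-3.0624, -0.0349, -1.6003])}
top ball_bearing [(0.63, array([ 0.4024, -0.373 , -0.004 ])), (0.55, array([ 0.4159, -0.2885,  0.0031]))]
top tape_roll [(0.73, array([ 0.528 , -0.3061,  0.2149])), (0.58, array([ 0.5148, -0.4051,  0.0723])), (0.5, array([ 0.3983, -0.2005,  0.0
[... 347 characters left out ...]
top thumb_fin [(0.84, array([ 0.4617, -0.2209,  0.085 ]))]
top jaw_stem [(0.54, array([ 0.5012, -0.2863,  0.0481]))]
top jaw_face [(0.87, array([ 0.5178, -0.2868,  0.0684])), (0.22, array([ 0.5262, -0.3081,  0.2118]))]
top tab_top []
{'t': 1.2, 'q': array([-0.8279,  0.3586,  0.0119, -0.    , -1.2241, -0.2881]), 'qd': array([-0.0011,  0.0007,  0.0011, -0.    ,  0.0012,  0.0002]), 'joint_efforts': array([  0.0001, -58.2393,  29.3309,   7.0028,   0.0124,  -0.    ]), 'eef_pos': array([ 0.2965, -0.6064,  0.2136]), 'ee_rot': array([ 3.1416,  0.    , -2.6868]), 'force': array([-0.0958,  1.2998,  0.1299]), 'moment': array([0.0378, 0.0078, 0.0076]), 'gripper_force': 0.0, 'width': 0.08789306417485203}
```

View pics/side0.png

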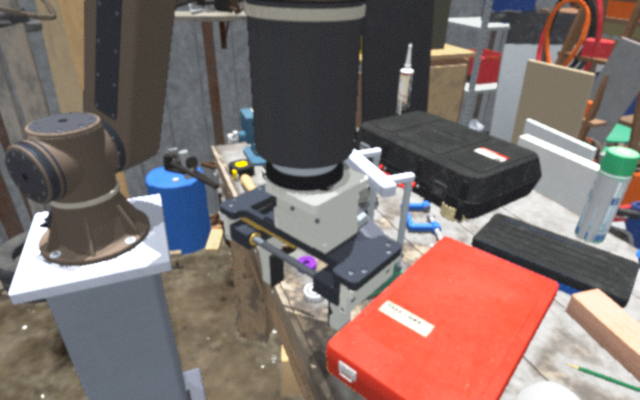

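View pics/top0.png

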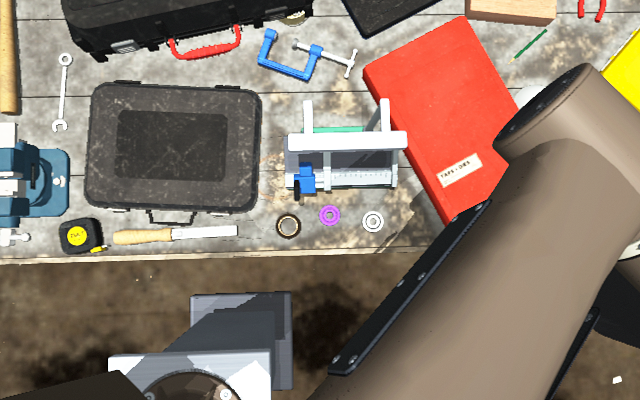

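The top view shows the tape roll at (288,226), the purple look-alike at (330,215) and the grey bearing at (373,222). The blue carriage is at (306,180), and the light bar runs along row 142. The side view is mostly blocked by the gripper.

Run:
```python
from h import *
im,d=arm.grab_frame('top'); C=cloud('top',d); np.save('C0.npy',C)
def st(l,u0,u1,v0,v1):
    s=C[v0:v1,u0:u1].reshape(-1,3); print(l,np.median(s,0),s.min(0),s.max(0))
st('bench',335,350,225,240); st('toolbox',430,450,150,200); st('toolbox2',400,420,120,140);st('blackbox',200,240,180,200)
# bearing & rolls from depth
for n,(u,v) in dict(bear=(373,222),purp=(330,215),tape=(288,226)).items():
    s=C[v-20:v+20,u-20:u+20]; m=(s[...,2]>.008)&(s[...,2]<.03); P=s[m]
    (cx,cy),r=cv2.minEnclosingCircle(P[:,:2].astype(np.float32)); print(n,cx,cy,r,np.median(P[:,2]),P[:,:2].mean(0))
# plate: fit plane in region between jaws
s=C[150:195,318:388].reshape(-1,3); s=s[(s[:,2]>.03)&(s[:,2]<.11)]
best=None;rng=np.random.default_rng(0)
for _ in range(2000):
    p=s[rng.choice(len(s),3,False)]; n=np.cross(p[1]-p[0],p[2]-p[0]); 
    if np.linalg.norm(n)<1e-6: continue
    n/=np.linalg.norm(n); n*=np.sign(n[2])
    if abs(np.arccos(n[2])-.56)>.08: continue
    k=np.abs((s-p[0])@n)<.0015
    if best is None or k.sum()>best.sum(): best=k
P=s[best]; c=P.mean(0); n=np.linalg.svd(P-c)[2][2]; n*=np.sign(n[2])
print('plane',c,n,len(P),len(s),'tilt',np.arccos(n[2]),'yaw',np.arctan2(-n[1],-n[0]))
big=cv2.resize(im[120:240,260:420],None,fx=5,fy=5,interpolation=cv2.INTER_CUBIC); cv2.imwrite('pics/crop0.png',big[:,:,::-1])
```

```text
bench [ 0.382  -0.3121  0.0003] [ 0.3673 -0.3269 -0.0046] [ 0.3968 -0.2969  0.0063]
toolbox [ 0.4886 -0.5014  0.0637] [ 0.3894 -0.5228  0.016 ] [ 0.5376 -0.2386  0.9888]
toolbox2 [ 0.5789 -0.4465  0.0639] [ 0.3894 -0.4663  0.0586] [ 0.5985 -0.2386  0.9888]
blackbox [ 0.4722 -0.072   0.0442] [ 0.3894 -0.2386  0.0386] [ 0.4919 -0.0327  0.9888]
bear 0.40193700790405273 -0.3727806806564331 0.021164750680327415 0.01467831528091701 [ 0.4018 -0.3725]
purp 0.4171321392059326 -0.28508642315864563 0.021065734326839447 0.014734157568990547 [ 0.4171 -0.2852]
tape 0.39810213446617126 -0.2008010447025299 0.02586892805993557 0.01872864421993581 [ 0.3976 -0.2002]
plane [ 0.5164 -0.3392  0.0589] [-0.5342 -0.0001  0.8454] 936 2506 tilt 0.5635721213508381 yaw 0.00011735290432964295
```

View pics/crop0.png

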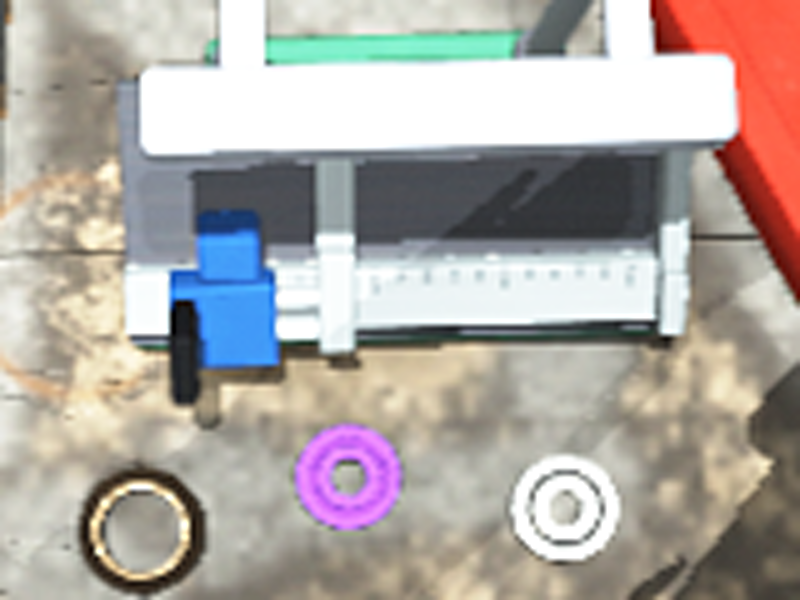

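The crop shows the carriage and black fin at the left, the sliding jaw at crop column 335, the fixed jaw at 675 and the grey bearing at (565,508). Next I'll fit the plate frame (yaw, beam edge, jaw faces) from the depth data.

Run:
```python
from h import *
C=np.load('C0.npy'); n=np.array([-.5342,0,.8454]);c=np.array([.5164,-.3392,.0589])
S=C[140:205,280:400].reshape(-1,3); S=S[(S[:,2]>.02)&(S[:,2]<.16)]
X=np.array([np.cos(.5636),0,np.sin(.5636)])
x=(S-c)@X; h=(S-c)@n; y=S[:,1]
# beam upper edge: per y-bin, max x with h in 9..14
bx=[];by=[]
for a in np.arange(-.395,-.30,.006):
    m=(y>a)&(y<a+.006)&(h>.008)&(h<.016)&(x<.02)
    lo=(y>a)&(y<a+.006)&(abs(h)<.003)
    if m.sum()>5: bx.append(np.percentile(x[m],97)); by.append(a+.003); print(round(a+.003,3),'beam x',x[m].min().round(4),x[m].max().round(4),'plate min x',x[lo].min().round(4) if lo.any() else None, m.sum(), np.median(h[m]).round(4))
print('slope',np.polyfit(by,bx,1))
# jaws
for nm,a,b in [('fixed',-.45,-.395),('slide',-.31,-.25)]:
    for x0 in np.arange(-.03,.05,.01):
        m=(x>x0)&(x<x0+.01)&(y>a)&(y<b)&(h>.016)&(h<.034)
        if m.sum()>3: print(nm,x0.round(3),y[m].min().round(4),y[m].max().round(4),np.median(h[m]).round(4),m.sum())
m=(h>.045)&(h<.075); print('hi',S[m].min(0),S[m].max(0), x[m].min(),x[m].max(),h[m].max(),m.sum())
m=(h>.06)&(h<.072);print('fin top y',np.percentile(y[m],[3,50,97]),'x',np.percentile(x[m],[3,50,97]))
```

```text
-0.392 beam x -0.0391 -0.0157 plate min x -0.0515 37 0.0128
-0.386 beam x -0.043 -0.0148 plate min x -0.0529 37 0.012
-0.38 beam x -0.0428 -0.0151 plate min x -0.0534 38 0.0121
-0.374 beam x -0.0431 -0.0163 plate min x -0.0523 38 0.0118
-0.368 beam x -0.0422 -0.0158 plate min x -0.0518 37 0.012
-0.362 beam x -0.0417 -0.0151 plate min x -0.052 40 0.0118
-0.356 beam x -0.042 -0.0155 plate min x -0.0521 39 0.0119
-0.35 beam x -0.0419 -0.0155 plate min x -0.0503 41 0.0115
-0.344 beam x -0.0413 -0.0155 plate min x -0.0517 37 0.0126
-0.338 beam x -0.0404 -0.0154 plate min x -0.0515 39 0.0121
-0.332 beam x -0.0412 -0.0151 plate min x -0.0516 38 0.0122
-0.326 beam x -0.0403 -0.0154 plate min x -0.0507 40 0.0126
-0.32 beam x -0.0414 -0.0155 plate min x -0.0518 36 0.0127
-0.314 beam x -0.0417 -0.0152 plate min x -0.0534 39 0.0124
-0.308 beam x -0.0426 -0.0151 plate min x -0.0533 38 0.0125
-0.302 beam x -0.0415 -0.0148 plate min x -0.0523 39 0.0121
slope [ 0.0028 -0.015 ]
fixed -0.03 -0.4157 -0.4054 0.0259 29
fixed -0.02 -0.4159 -0.4058 0.0213 31
fixed -0.01 -0.415 -0.4068 0.0198 24
fixed 0.0 -0.4144 -0.4061 0.0204 24
fixed 0.01 -0.4161 -0.4058 0.0196 30
fixed 0.02 -0.4151 -0.4071 0.0195 25
fixed 0.03 -0.4141 -0.4066 0.0201 10
slide -0.03 -0.307 -0.2502 0.0273 81
slide -0.02 -0.287 -0.2504 0.0284 69
slide -0.01 -0.287 -0.2507 0.027 51
slide 0.0 -0.2855 -0.2508 0.0202 40
slide 0.01 -0.2855 -0.274 0.0201 35
slide 0.02 -0.2855 -0.274 0.0202 33
slide 0.03 -0.2855 -0.2741 0.0198 13
hi [ 0.4428 -0.227   0.0778] [ 0.4787 -0.2156  0.1064] -0.04479205256671088 -0.01520618278692408 0.06978494433986475 114
fin top y [-0.2269 -0.2216 -0.2163] x [-0.043  -0.0295 -0.0168]
```

>>> {"name": "move_arm", "arguments": {
  "rows": [
    {"translation": [0, 0, 0], "rot": [0, 0, 6], "hand": 0.3},
    {"translation": [0, 0, 0], "rot": [0, 0, 13], "hand": 0.3},
    {"translation": [0, 0, 0], "rot": [0, 0, 20], "hand": 0.3},
    {"translation": [0, 0, 0], "rot": [0, 0, 26], "hand": 0.3},
    {"translation": [0, 0, 0], "rot": [0, 0, 26], "hand": 0.3}
  ]
}}

```text
t: 1.67
eef_pos: [0.2965, -0.6063, 0.2136]
ee_rot: [3.141, -0.0, 3.138]
force: [1.2, -0.5, -0.2]
width: 0.0634
gripper_force: 0.0
```

>>> {"name": "move_arm", "arguments": {
  "rows": [
    {"translation": [-1.5, 3.3, 0], "rot": [0, 0, 0], "hand": 0.3},
    {"translation": [-3.0, 6.7, 0], "rot": [0, 0, 0], "hand": 0.3},
    {"translation": [-4.5, 10, 0], "rot": [0, 0, 0], "hand": 0.3},
    {"translation": [-6, 13.4, 1], "rot": [0, 0, 0], "hand": 0.3},
    {"translation": [-7.5, 16.7, 3], "rot": [0, 0, 0], "hand": 0.3},
    {"translation": [-9, 20, 6], "rot": [0, 0, 0], "hand": 0.3},
    {"translation": [-10.5, 23.4, 8], "rot": [0, 0, 0], "hand": 0.3},
    {"translation": [-10.5, 23.4, 10], "rot": [0, 0, 0], "hand": 0.3}
  ]
}}

```text
t: 2.33
eef_pos: [0.4029, -0.3688, 0.1136]
ee_rot: [-3.141, 0.002, -3.134]
force: [0.6, 0.4, 0.0]
width: 0.0614
gripper_force: 0.0
```

>>> {"name": "move_arm", "arguments": {
  "rows": [
    {"translation": [0, 0, 2], "rot": [0, 0, 0], "hand": 0.3},
    {"translation": [0, 0, 2], "rot": [0, 0, 0], "hand": 0.3}
  ]
}}

```text
t: 2.5
eef_pos: [0.3996, -0.3701, 0.0903]
ee_rot: [3.139, -0.005, -3.136]
force: [-0.8, -0.2, -0.8]
width: 0.0615
gripper_force: 0.0
```

Run:
```python
from h import *
print(arm.get_state()['eef_pos'],arm.get_state()['ee_rot'])
for n in ['side','top']:
    arm.grab_frame(n); print(n,pin('ball_bearing',n),pin('fixed_jaw',n),pin('jaw_face',n))
```

```text
[ 0.3996 -0.3701  0.0903] [ 3.1386 -0.0047 -3.136 ]
side [(0.81, array([ 0.402 , -0.3766, -0.0048])), (0.81, array([ 0.4208, -0.2886, -0.0029])), (0.53, array([ 0.5286, -0.3086,  0.2126]))] [(0.68, array([ 0.5178, -0.4141,  0.0693])), (0.49, array([ 0.5324, -0.297 , -0.0029]))] [(0.57, array([ 0.5221, -0.2904,  0.0713]))]
top [(0.59, array([ 0.4186, -0.286 , -0.0006]))] [(0.49, array([ 0.5141, -0.4032,  0.0692]))] []
```

>>> {"name": "move_arm", "arguments": {
  "rows": [
    {"translation": [0, -0.1, 2.5], "rot": [0, 0, 0], "hand": 0.3},
    {"translation": [0, -0.1, 4.5], "rot": [0, 0, 0], "hand": 0.3},
    {"translation": [0, -0.1, 6.0], "rot": [0, 0, 0], "hand": 0.3},
    {"translation": [0, -0.1, 7.0], "rot": [0, 0, 0], "hand": 0.3},
    {"translation": [0, -0.1, 7.6], "rot": [0, 0, 0], "hand": 0.3},
    {"translation": [0, -0.1, 7.6], "rot": [0, 0, 0], "hand": 0.3},
    {"translation": [0, -0.1, 7.6], "rot": [0, 0, 0], "hand": 0.3}
  ]
}}

```text
t: 3.48
eef_pos: [0.4016, -0.3736, 0.0181]
ee_rot: [-3.141, 0.0, -3.14]
force: [-0.4, -0.5, 0.4]
width: 0.061
gripper_force: 0.0
```

>>> {"name": "move_arm", "arguments": {
  "squeeze": 15,
  "rows": [
    {"translation": [0, 0, 0], "rot": [0, 0, 0], "hand": 0.6},
    {"translation": [0, 0, 0], "rot": [0, 0, 0], "hand": 0.7},
    {"translation": [0, 0, 0], "rot": [0, 0, 0], "hand": 0.7},
    {"translation": [0, 0, 0], "rot": [0, 0, 0], "hand": 0.7},
    {"translation": [0, 0, 0], "rot": [0, 0, 0], "hand": 0.7},
    {"translation": [0, 0, 0], "rot": [0, 0, 0], "hand": 0.7}
  ]
}}

```text
t: 3.98
eef_pos: [0.4013, -0.3733, 0.0179]
ee_rot: [-3.141, 0.0, -3.141]
force: [0.4, 0.8, 0.2]
width: 0.0288
gripper_force: 0.0
```

Run:
```python
from h import *
im,d=arm.grab_frame('side'); cv2.imwrite('pics/side1.png',cv2.resize(im[200:360,180:400],None,fx=3.5,fy=3.5)[:,:,::-1]); print(pin('ball_bearing','side'),arm.get_state()['width'])
P=cloud('side',d); 
print(px('side',[.4013,-.3733,.004]))
```

```text
[(0.67, array([ 0.3993, -0.3753, -0.0041])), (0.37, array([ 0.4188, -0.2912, -0.0022]))] 0.027019179893308775
(np.float64(312.8106583236492), np.float64(292.83971223945036))
```

View pics/side1.png

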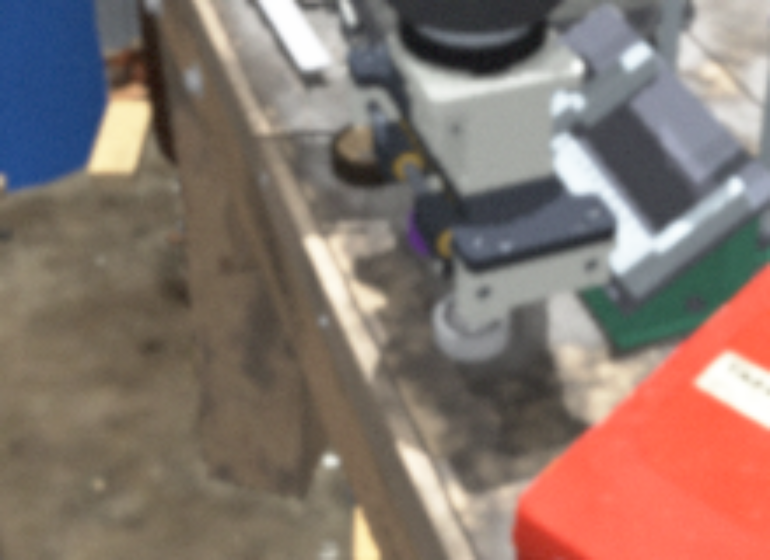

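The bearing is at crop (470,330), which is where I expected it. The near finger seems to end behind the bearing's near rim, though, and the grip width is too small, so I'll check the depth there.

Run:
```python
from h import *
im,d=arm.grab_frame('side'); P=cloud('side',d)
for v in range(270,306,3):
    print(v,[tuple((P[v,u]*1000).astype(int)) for u in (304,309,314,319,324)])
print(arm.get_state()['eef_pos'],arm.get_state()['force'],arm.get_state()['gripper_force'])
cv2.imwrite('pics/side2.png',cv2.resize(im[255:315,275:365],None,fx=8,fy=8,interpolation=cv2.INTER_CUBIC)[:,:,::-1])
```

```text
270 [(np.int64(365), np.int64(-421), np.int64(108)), (np.int64(362), np.int64(-451), np.int64(132)), (np.int64(367), np.int64(-461), np.int64(139)), (np.int64(374), np.int64(-465), np.int64(139)), (np.int64(382), np.int64(-468), np.int64(139))]
273 [(np.int64(364), np.int64(-421), np.int64(102)), (np.int64(370), np.int64(-431), np.int64(108)), (np.int64(365), np.int64(-467), np.int64(137)), (np.int64(372), np.int64(-471), np.int64(139)), (np.int64(381), np.int64(-470), np.int64(135))]
276 [(np.int64(404), np.int64(-314), np.int64(0)), (np.int64(397), np.int64(-360), np.int64(38)), (np.int64(365), np.int64(-467), np.int64(131)), (np.int64(372), np.int64(-471), np.int64(133)), (np.int64(380), np.int64(-471), np.int64(130))]
279 [(np.int64(401), np.int64(-323), np.int64(0)), (np.int64(410), np.int64(-327), np.int64(0)), (np.int64(365), np.int64(-467), np.int64(125)), (np.int64(373), np.int64(-468), np.int64(123)), (np.int64(382), np.int64(-468), np.int64(120))]
282 [(np.int64(398), np.int64(-331), np.int64(-1)), (np.int64(406), np.int64(-338), np.int64(1)), (np.int64(364), np.int64(-469
[... 1140 characters left out ...]
7), np.int64(-388), np.int64(10)), (np.int64(395), np.int64(-394), np.int64(13)), (np.int64(404), np.int64(-397), np.int64(13)), (np.int64(416), np.int64(-393), np.int64(5))]
300 [(np.int64(379), np.int64(-381), np.int64(0)), (np.int64(387), np.int64(-388), np.int64(3)), (np.int64(394), np.int64(-395), np.int64(7)), (np.int64(404), np.int64(-397), np.int64(5)), (np.int64(415), np.int64(-396), np.int64(0))]
303 [(np.int64(376), np.int64(-390), np.int64(0)), (np.int64(385), np.int64(-392), np.int64(0)), (np.int64(394), np.int64(-397), np.int64(0)), (np.int64(403), np.int64(-400), np.int64(0)), (np.int64(412), np.int64(-404), np.int64(1))]
[ 0.4013 -0.3733  0.0177] [-0.5827 -0.2663  0.8174] 0.0
```

View pics/side2.png

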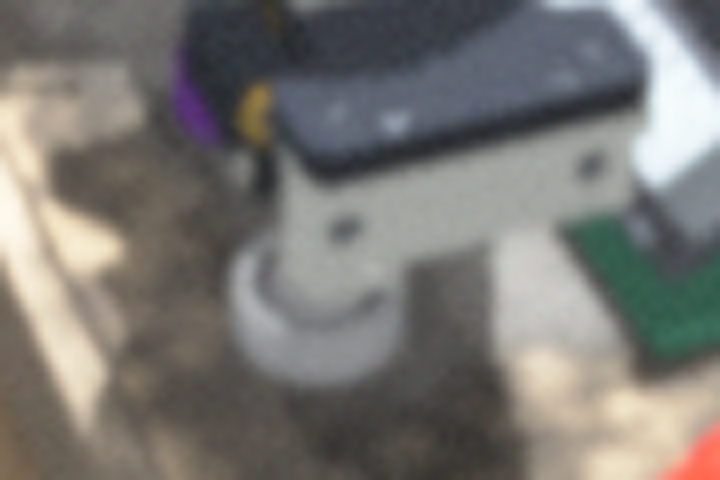

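The near finger visibly ends at about z = 0.03, above the 15 mm bearing, while the state implies 0.004. The grip therefore closed above the bearing without touching it. I'll open, lower in guarded steps and re-measure the tips.

>>> {"name": "move_arm", "arguments": {
  "rows": [
    {"translation": [0, 0, 0], "rot": [0, 0, 0], "hand": 0.3},
    {"translation": [0, 0, 0], "rot": [0, 0, 0], "hand": 0.3},
    {"translation": [0, 0, 0], "rot": [0, 0, 0], "hand": 0.3},
    {"translation": [0, 0, 0], "rot": [0, 0, 0], "hand": 0.3},
    {"translation": [0, 0, 0.5], "rot": [0, 0, 0], "hand": 0.3},
    {"translation": [0, 0, 1.0], "rot": [0, 0, 0], "hand": 0.3},
    {"translation": [0, 0, 1.5], "rot": [0, 0, 0], "hand": 0.3},
    {"translation": [0, 0, 1.5], "rot": [0, 0, 0], "hand": 0.3}
  ]
}}

```text
t: 4.8
eef_pos: [0.4004, -0.3728, 0.0012]
ee_rot: [3.141, -0.002, -3.141]
force: [0.2, -0.0, 0.0]
width: 0.0611
gripper_force: 0.0
```

```bash
cat >> h.py <<'E'
def tips():
    s=arm.get_state(); im,d=arm.grab_frame('side'); P=cloud('side',d); e=s['eef_pos']
    y0=e[1]-s['width']/2-.021
    m=(abs(P[...,0]-e[0])<.008)&(abs(P[...,1]-y0)<.005)&(P[...,2]>.002)&(P[...,2]<.2)
    z=np.sort(P[m][:,2]); print('finger back pts',m.sum(),z[:8],'eef',e,'w',s['width'],'F',s['force'])
    b=(abs(P[...,0]-e[0])<.02)&(abs(P[...,1]-(e[1]-.0965+.006))<.012)&(P[...,2]>.04)&(P[...,2]<.2)
    print('body z min',np.sort(P[b][:,2])[:5])
    return im,P
E
python3 -c "
from h import *
tips()"
```

```text
finger back pts 341 [0.0021 0.0029 0.0179 0.0184 0.0193 0.0202 0.0202 0.0204] eef [ 0.4004 -0.3728  0.0012] w 0.06113421635652385 F [ 0.2116 -0.0012  0.0368]
body z min [0.0803 0.0807 0.0807 0.0809 0.0816]
```

>>> {"name": "move_arm", "arguments": {
  "rows": [
    {"translation": [0, 0, 0.4], "rot": [0, 0, 0], "hand": 0.3},
    {"translation": [0, 0, 0.8], "rot": [0, 0, 0], "hand": 0.3},
    {"translation": [0, 0, 1.1], "rot": [0, 0, 0], "hand": 0.3},
    {"translation": [0, 0, 1.1], "rot": [0, 0, 0], "hand": 0.3}
  ]
}}

```text
t: 5.18
eef_pos: [0.4008, -0.373, -0.0091]
ee_rot: [3.141, -0.001, -3.141]
force: [-0.8, 0.3, -0.6]
width: 0.0616
gripper_force: 0.0
```

```bash
python3 -c "
from h import *
tips()"
```

```text
finger back pts 326 [0.0022 0.0023 0.0075 0.0091 0.0094 0.0095 0.0097 0.0103] eef [ 0.4008 -0.373  -0.0091] w 0.06156767836343106 F [-0.847   0.2562 -0.5984]
body z min [0.0696 0.0711 0.0713 0.0713 0.0714]
```

>>> {"name": "move_arm", "arguments": {
  "rows": [
    {"translation": [0, 0, 0.15], "rot": [0, 0, 0], "hand": 0.3},
    {"translation": [0, 0, 0.3], "rot": [0, 0, 0], "hand": 0.3},
    {"translation": [0, 0, 0.3], "rot": [0, 0, 0], "hand": 0.3}
  ]
}}

```text
t: 5.48
eef_pos: [0.4012, -0.3732, -0.0115]
ee_rot: [3.141, -0.0, -3.141]
force: [0.5, 0.1, 0.1]
width: 0.0612
gripper_force: 0.0
```

>>> {"name": "move_arm", "arguments": {
  "squeeze": 15,
  "rows": [
    {"translation": [0, 0, 0], "rot": [0, 0, 0], "hand": 0.45},
    {"translation": [0, 0, 0], "rot": [0, 0, 0], "hand": 0.6},
    {"translation": [0, 0, 0], "rot": [0, 0, 0], "hand": 0.6},
    {"translation": [0, 0, 0], "rot": [0, 0, 0], "hand": 0.6},
    {"translation": [0, 0, 0], "rot": [0, 0, 0], "hand": 0.6}
  ]
}}

```text
t: 5.9
eef_pos: [0.4013, -0.3733, -0.0112]
ee_rot: [-3.141, 0.0, -3.141]
force: [-0.2, -1.0, -0.5]
width: 0.0408
gripper_force: 15.0
```

>>> {"name": "move_arm", "arguments": {
  "rows": [
    {"translation": [0, 0, -1], "rot": [0, 0, 0], "hand": 0.6},
    {"translation": [0, 0, -3], "rot": [0, 0, 0], "hand": 0.6},
    {"translation": [0, 0, -6], "rot": [0, 0, 0], "hand": 0.6},
    {"translation": [0, 0, -9], "rot": [0, -6.5, 0], "hand": 0.6},
    {"translation": [0, 0, -12], "rot": [0, -13, 0], "hand": 0.6},
    {"translation": [0, 0, -14], "rot": [0, -19.5, 0], "hand": 0.6},
    {"translation": [0, 0, -14], "rot": [0, -26, 0], "hand": 0.6},
    {"translation": [0, 0, -14], "rot": [0, -32.2, 0], "hand": 0.6}
  ]
}}

```text
t: 6.57
eef_pos: [0.4014, -0.3727, 0.1317]
ee_rot: [-3.139, 0.546, -3.137]
force: [-1.7, -0.4, -2.6]
width: 0.0407
gripper_force: 15.0
```

>>> {"name": "move_arm", "arguments": {
  "rows": [
    {"translation": [0, 0, 0], "rot": [0, 0, 0], "hand": 0.6},
    {"translation": [0, 0, 0], "rot": [0, 0, 0], "hand": 0.6},
    {"translation": [0, 0, 0], "rot": [0, 0, 0], "hand": 0.6},
    {"translation": [0, 0, 0], "rot": [0, 0, 0], "hand": 0.6}
  ]
}}

```text
t: 6.9
eef_pos: [0.4008, -0.3727, 0.128]
ee_rot: [3.138, 0.534, -3.14]
force: [0.2, 0.3, -0.3]
width: 0.0406
gripper_force: 15.0
```

Run:
```python
from h import *
s=arm.get_state(); e=s['eef_pos'];r=Rm(s['ee_rot']); print(e,s['ee_rot'],s['width'],s['gripper_force']); print('tool z',r[:,2])
print('pred tool-offset',e-.0115*r[:,2],' world-offset:', e+[0,0,.0301]+.0186*r[:,2])
im,d=arm.grab_frame('side'); print('side',pin('ball_bearing','side'),sea('ball_bearing','side')); cv2.imwrite('pics/side3.png',im[:,:,::-1])
arm.grab_frame('top'); print('top',pin('ball_bearing','top'),pin('fixed_jaw','top'),pin('seat','top'),pin('gauge_plate','top'))
```

```text
[ 0.4008 -0.3727  0.128 ] [ 3.1383  0.5343 -3.1402] 0.04064847231586428 14.976025858668436
tool z [ 0.5092  0.004  -0.8606]
pred tool-offset [ 0.3949 -0.3728  0.1379]  world-offset: [ 0.4102 -0.3726  0.1421]
side [(0.79, array([ 0.4212, -0.2913, -0.0018]))] [(0.51, array([ 0.4175, -0.2964,  0.011 ]))]
top [(0.41, array([ 0.3985, -0.3723,  0.1388]))] [(0.94, array([ 0.5135, -0.4071,  0.0682])), (0.68, array([ 0.5017, -0.2862,  0.0485]))] [(0.69, array([ 0.5222, -0.3853,  0.0617]))] [(0.59, array([ 0.5046, -0.2951,  0.0533]))]
```

View pics/side3.png

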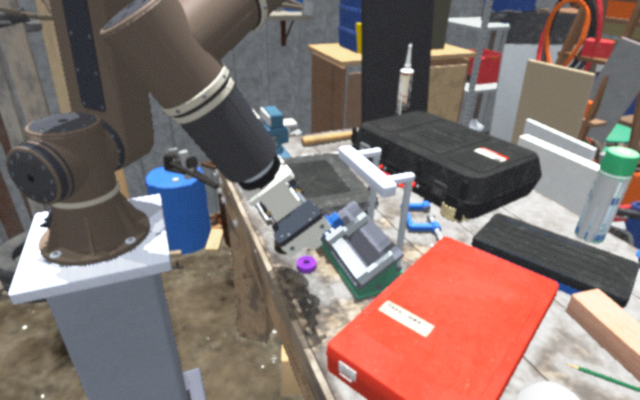

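The side view shows the arm tilted toward the robot. The near finger hides the bearing near (310,240), and the carriage is at (335,218). I'll measure the finger tip in the tool frame to settle which way the offset points.

Run:
```python
from h import *
s=arm.get_state(); e=s['eef_pos'];r=Rm(s['ee_rot'])
for n in ['side','top']:
    im,d=arm.grab_frame(n); P=cloud(n,d); T=(P-e)@r
    m=(abs(T[...,1])<.1)&(abs(T[...,0])<.06)&(abs(T[...,2])<.12)
    q=T[m]
    f=q[(abs(q[:,1])>.034)&(abs(q[:,1])<.046)]
    k=f[:,2]>-.06
    print(n,'finger tip z',np.sort(f[:,2])[-6:],'x range',np.percentile(f[k][:,0],[2,98]) if k.any() else None, k.sum())
    b=q[(abs(q[:,1])>.07)]; print(' body front z',np.sort(b[:,2])[-6:], 'x', b[:,0].min(),b[:,0].max(),'y',b[:,1].min(),b[:,1].max())
    br=q[(abs(q[:,1])<.02)&(q[:,2]>-.05)]; print(' bearing pts',len(br), br.min(0) if len(br) else '', br.max(0) if len(br) else '')
```

```text
side finger tip z [0.1198 0.1199 0.1199 0.1199 0.12   0.12  ] x range [-0.0579  0.0583] 324
 body front z [0.12 0.12 0.12 0.12 0.12 0.12] x -0.05997048955880772 0.05998142011747968 y -0.09952139044438815 0.09951448143843944
 bearing pts 413 [-0.0599 -0.0199 -0.0182] [0.06 0.02 0.12]
top finger tip z [0.1197 0.1197 0.1197 0.1198 0.1198 0.1199] x range [-0.0588  0.0574] 274
 body front z [0.1198 0.1198 0.1198 0.1199 0.1199 0.1199] x -0.05989375724549176 0.05991141972482535 y -0.09994786854688742 0.09974661656064426
 bearing pts 520 [-0.0598 -0.02   -0.0493] [0.0084 0.0199 0.12  ]
```

Run:
```python
from h import *
s=arm.get_state(); e=s['eef_pos'];r=Rm(s['ee_rot'])
for n in ['side','top']:
    im,d=arm.grab_frame(n); P=cloud(n,d); T=(P-e)@r
    m=(abs(T[...,1])<.11)&(abs(T[...,0])<.06)&(T[...,2]<.03)&(T[...,2]>-.12)&(P[...,2]>.09)
    q=T[m]
    for l,a,b in [('L',.034,.05),('R',-.05,-.034),('mid',-.019,.019),('Rb',-.1,-.07),('Lb',.07,.1)]:
        f=q[(q[:,1]>a)&(q[:,1]<b)]
        h=np.histogram(f[:,2],np.arange(-.1,.035,.01))[0]
        print(n,l,len(f),h,'ztop',np.sort(f[:,2])[-4:], 'x of z>-.05',np.percentile(f[f[:,2]>-.05][:,0],[2,50,98]) if (f[:,2]>-.05).any() else '')
```

```text
side L 56 [0 0 0 0 0 0 0 0 0 0 0 0 0] ztop [-0.1016 -0.1015 -0.1015 -0.1004] x of z>-.05 
side R 160 [ 0  0  0  0  0  0 22 59 22  0  0  0  0] ztop [-0.0163 -0.0161 -0.0157 -0.0148] x of z>-.05 [-0.0111 -0.0005  0.0101]
side mid 73 [63  0  0  0  0  0  0  0  8  0  0  0  0] ztop [-0.0131 -0.0128 -0.0124 -0.0118] x of z>-.05 [-0.0183 -0.0132  0.0141]
side Rb 918 [200 250  18   0   0   0   0   0   0   0   0   0   0] ztop [-0.0793 -0.0792 -0.0787 -0.0785] x of z>-.05 
side Lb 1 [0 1 0 0 0 0 0 0 0 0 0 0 0] ztop [-0.0858] x of z>-.05 
top L 0 [0 0 0 0 0 0 0 0 0 0 0 0 0] ztop [] x of z>-.05 
top R 187 [32 20  0  0  0  0  0  0  0  0  0  0  0] ztop [-0.0846 -0.0845 -0.0845 -0.0842] x of z>-.05 
top mid 195 [46  0  0  3  2  8  8 84 19  0  0  0  0] ztop [-0.0136 -0.0134 -0.0126 -0.0124] x of z>-.05 [-0.0214 -0.0096  0.0077]
top Rb 161 [41 24  2  0  0  0  0  0  0  0  0  0  0] ztop [-0.0819 -0.0812 -0.0798 -0.0792] x of z>-.05 
top Lb 0 [0 0 0 0 0 0 0 0 0 0 0 0 0] ztop [] x of z>-.05
```

The offset lies along the tool axis: tips at tool z ≈ -0.015, bearing underside ≈ -0.012, x centred. I'll cross-check the plate frame from the side camera.

Run:
```python
from h import *
t=.56; X=np.array([np.cos(t),0,np.sin(t)]); N=np.array([-np.sin(t),0,np.cos(t)])
for nm in ['side','top']:
    im,d=arm.grab_frame(nm); P=cloud(nm,d).reshape(-1,3); O=np.array([.5032,-.296,.0503])
    q=np.c_[(P-O)@X,P[:,1]-O[1],(P-O)@N]
    b=q[(q[:,1]>-.095)&(q[:,1]<-.01)&(q[:,0]>-.04)&(q[:,0]<.06)&(abs(q[:,2])<.03)]
    pl=b[(b[:,0]>.01)&(b[:,0]<.05)&(abs(b[:,2])<.008)]
    print(nm,'plate h',np.median(pl[:,2]),len(pl),'tilt fit',np.polyfit(pl[:,0],pl[:,2],1),'roll',np.polyfit(pl[:,1],pl[:,2],1)[0])
    be=b[(b[:,2]>.008)&(b[:,2]<.017)]; print('  beam top h',np.median(be[:,2]),'x 2-98',np.percentile(be[:,0],[1,3,50,97,99]),len(be))
    for a in np.arange(-.09,-.01,.02):
        k=be[(be[:,1]>a)&(be[:,1]<a+.02)]; 
        if len(k)>5: print('   ',a.round(2),np.percentile(k[:,0],[3,97]))
    j=q[(q[:,0]>.01)&(q[:,0]<.05)&(q[:,2]>.017)&(q[:,2]<.024)]
    f=j[(j[:,1]<-.09)&(j[:,1]>-.15)]; s=j[(j[:,1]>-.02)&(j[:,1]<.04)]
    for l,k in (('fixed',f),('slide',s)):
        if len(k)>5: print('  ',l,np.percentile(k[:,1],[2,98]),len(k),np.median(k[:,2]))
```

```text
side plate h -0.00012790237305100051 591 tilt fit [ 0.0011 -0.0002] roll 0.0034105683505425994
  beam top h 0.01161853061694384 x 2-98 [-0.0249 -0.0244 -0.0122 -0.      0.0004] 389
    -0.09 [-0.0244 -0.0003]
    -0.07 [-0.0244 -0.0004]
    -0.05 [-0.0242  0.0001]
    -0.03 [-0.0241 -0.0001]
   fixed [-0.1245 -0.1144] 92 0.01927576958097115
   slide [0.0038 0.0207] 87 0.019635348135516054
top plate h 0.0005949949489423756 633 tilt fit [0.0111 0.0003] roll -0.00011170216094021135
  beam top h 0.012331311925267166 x 2-98 [-0.0261 -0.0251 -0.0123 -0.0002  0.0003] 538
    -0.09 [-0.025 -0.   ]
    -0.07 [-0.0254 -0.0004]
    -0.05 [-0.0243 -0.0006]
    -0.03 [-0.0254  0.    ]
   fixed [-0.1192 -0.1099] 101 0.020121990762198085
   slide [0.0105 0.0221] 125 0.020514944146547687
```

>>> {"name": "move_arm", "arguments": {
  "rows": [
    {"translation": [0, 0.9, 0], "rot": [0, -1.5, 0], "hand": 0.6},
    {"translation": [0, 1.8, 0], "rot": [0, -1.5, 0], "hand": 0.6},
    {"translation": [0, 1.8, 0], "rot": [0, -1.5, 0], "hand": 0.6},
    {"translation": [0, 1.8, 0], "rot": [0, -1.5, 0], "hand": 0.6},
    {"translation": [0, 1.8, 0], "rot": [0, -1.5, 0], "hand": 0.6}
  ]
}}

```text
t: 8.02
eef_pos: [0.4006, -0.3548, 0.1283]
ee_rot: [3.139, 0.562, -3.141]
force: [-0.3, -0.3, -0.7]
width: 0.0409
gripper_force: 15.0
```

```bash
cat >> h.py <<'E'
O=np.array([.5032,-.298,.0503]); t_=.56
PR=np.array([[np.cos(t_),0,-np.sin(t_)],[0,1,0],[np.sin(t_),0,np.cos(t_)]])
def goal(p,off=.0118):
    # p plate coords of point at tool z=-off ; prints tool-frame shift in cm
    s=arm.get_state(); e=s['eef_pos'];r=Rm(s['ee_rot'])
    cur=e-off*r[:,2]; print('cur plate',(cur-O)@PR*1000,'rot',s['ee_rot'],'toolz in plate',PR.T@r[:,2], 'w',s['width'],s['gripper_force'],s['force'])
    print('shift cm',(O+PR@np.array(p)-cur)@r*100)
E
python3 -c "
from h import *
goal([.0225,-.056,.06]);goal([.0225,-.056,.001])"
```

```text
cur plate [-45.556  -56.8269 132.3517] rot [ 3.1387  0.562  -3.1406] toolz in plate [ 0.002   0.0034 -1.    ] w 0.04091718023124887 14.976285297507275 [-0.3164 -0.2571 -0.7459]
shift cm [-6.7909  0.0523  7.2493]
cur plate [-45.556  -56.8269 132.3517] rot [ 3.1387  0.562  -3.1406] toolz in plate [ 0.002   0.0034 -1.    ] w 0.04091718023124887 14.976285297507275 [-0.3164 -0.2571 -0.7459]
shift cm [-6.7788  0.0324 13.1492]
```

>>> {"name": "move_arm", "arguments": {
  "rows": [
    {"translation": [-2, 0.05, 1], "rot": [0, 0, 0], "hand": 0.6},
    {"translation": [-4, 0.05, 3], "rot": [0, 0, 0], "hand": 0.6},
    {"translation": [-6, 0.05, 5], "rot": [0, 0, 0], "hand": 0.6},
    {"translation": [-6.8, 0.05, 7], "rot": [0, 0, 0], "hand": 0.6},
    {"translation": [-6.8, 0.05, 9], "rot": [0, 0, 0], "hand": 0.6},
    {"translation": [-6.8, 0.05, 10], "rot": [0, 0, 0], "hand": 0.6},
    {"translation": [-6.8, 0.05, 10], "rot": [0, 0, 0], "hand": 0.6},
    {"translation": [-6.8, 0.05, 10], "rot": [0, 0, 0], "hand": 0.6}
  ]
}}

```text
t: 8.68
eef_pos: [0.5108, -0.3537, 0.079]
ee_rot: [3.137, 0.561, 3.142]
force: [-0.6, -0.1, -0.9]
width: 0.0404
gripper_force: 15.0
```

Run:
```python
from h import *
goal([.0225,-.056,.001])
im,d=arm.grab_frame('side'); cv2.imwrite('pics/side4.png',cv2.resize(im[190:310,260:420],None,fx=5,fy=5,interpolation=cv2.INTER_CUBIC)[:,:,::-1])
q=(cloud('side',d)-O)@PR
for l,a,b in (('Rfinger',-.107,-.09),('Lf',-.03,-.005)):
    f=q[(q[...,1]>a)&(q[...,1]<b)&(q[...,2]>.024)&(q[...,2]<.07)]; print(l,len(f),np.sort(f[:,2])[:5],np.percentile(f[:,0],[3,97]) if len(f) else '')
m=q[(abs(q[...,1]+.056)<.019)&(q[...,2]>.02)&(q[...,2]<.06)&(q[...,0]<.05)&(q[...,0]>-.01)]; print('bearing',len(m),m.min(0),m.max(0))
```

```text
cur plate [ 21.6499 -55.7955  32.0727] rot [3.1372 0.5606 3.1415] toolz in plate [ 0.0006  0.0044 -1.    ] w 0.040442114607364466 14.976367424442287 [-0.5578 -0.0622 -0.8801]
shift cm [-0.0832 -0.0341  3.1072]
Rfinger 200 [0.0242 0.0244 0.0244 0.0244 0.0245] [-0.1743  0.0292]
Lf 182 [0.0241 0.0243 0.0243 0.0245 0.0246] [-0.1768 -0.1339]Traceback (most recent call last):
  File "<stdin>", line 7, in <module>
    return umr_minimum(a, axis, None, out, keepdims, initial, where)
ValueError: zero-size array to reduction operation minimum which has no identity
```

View pics/side4.png

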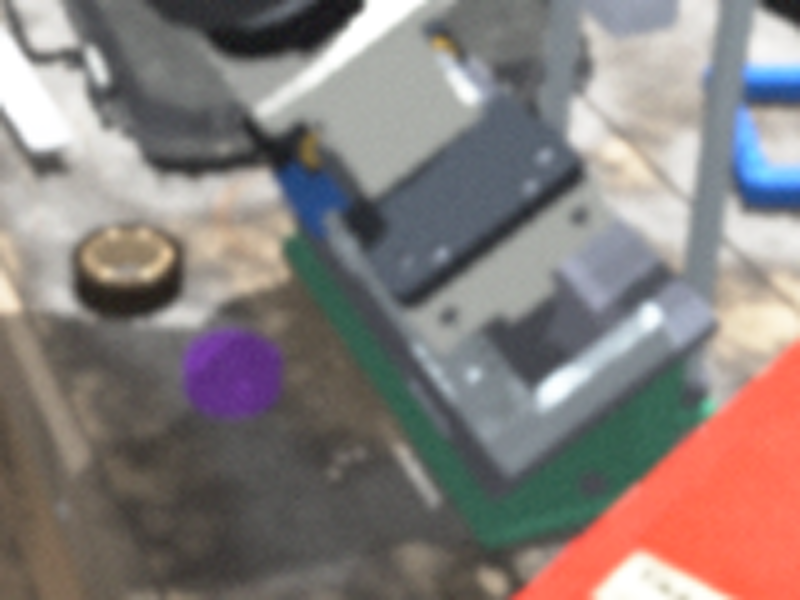

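The gripper sits above the plate between the jaws, clear of the fixed jaw at crop (620,370), and the bearing is behind the finger. Lowering now.

>>> {"name": "move_arm", "arguments": {
  "rows": [
    {"translation": [-0.1, 0, 0.8], "rot": [0, 0, 0], "hand": 0.6},
    {"translation": [-0.1, 0, 1.6], "rot": [0, 0, 0], "hand": 0.6},
    {"translation": [-0.1, 0, 2.2], "rot": [0, 0, 0], "hand": 0.6},
    {"translation": [-0.1, 0, 2.6], "rot": [0, 0, 0], "hand": 0.6},
    {"translation": [-0.1, 0, 2.8], "rot": [0, 0, 0], "hand": 0.6},
    {"translation": [-0.1, 0, 2.8], "rot": [0, 0, 0], "hand": 0.6},
    {"translation": [-0.1, 0, 2.8], "rot": [0, 0, 0], "hand": 0.6}
  ]
}}

```text
t: 9.32
eef_pos: [0.5269, -0.3537, 0.0562]
ee_rot: [3.138, 0.562, -3.141]
force: [-0.2, -0.3, -1.1]
width: 0.0407
gripper_force: 15.0
```

```bash
python3 -c "
from h import *
goal([.0225,-.056,.000])"
```

```text
cur plate [ 23.2251 -55.751    4.2088] rot [ 3.1379  0.5618 -3.1414] toolz in plate [ 0.0018  0.0038 -1.    ] w 0.04068398953210473 14.976276194083766 [-0.1542 -0.2612 -1.0941]
shift cm [ 0.0733 -0.0265  0.4207]
```

>>> {"name": "move_arm", "arguments": {
  "rows": [
    {"translation": [0.05, 0, 0.1], "rot": [0, 0, 0], "hand": 0.6},
    {"translation": [0.05, 0, 0.2], "rot": [0, 0, 0], "hand": 0.6},
    {"translation": [0.05, 0, 0.3], "rot": [0, 0, 0], "hand": 0.6},
    {"translation": [0.05, 0, 0.3], "rot": [0, 0, 0], "hand": 0.6}
  ]
}}

```text
t: 9.65
eef_pos: [0.5282, -0.3536, 0.0536]
ee_rot: [3.138, 0.562, -3.141]
force: [-0.8, 0.1, -1.0]
width: 0.0409
gripper_force: 15.0
```

>>> {"name": "move_arm", "arguments": {
  "rows": [
    {"translation": [0, 0, 0.05], "rot": [0, 0, 0], "hand": 0.6},
    {"translation": [0, 0, 0.1], "rot": [0, 0, 0], "hand": 0.6},
    {"translation": [0, 0, 0.1], "rot": [0, 0, 0], "hand": 0.6}
  ]
}}

```text
t: 9.9
eef_pos: [0.5287, -0.3537, 0.0527]
ee_rot: [3.138, 0.562, -3.142]
force: [0.6, -0.5, -2.0]
width: 0.0409
gripper_force: 15.0
```

>>> {"name": "move_arm", "arguments": {
  "rows": [
    {"translation": [0, 0, 0.05], "rot": [0, 0, 0], "hand": 0.6},
    {"translation": [0, 0, 0.1], "rot": [0, 0, 0], "hand": 0.6},
    {"translation": [0, 0, 0.1], "rot": [0, 0, 0], "hand": 0.6},
    {"translation": [0, 0, 0.1], "rot": [0, 0, 0], "hand": 0.6}
  ]
}}

```text
t: 10.23
eef_pos: [0.5289, -0.3537, 0.0526]
ee_rot: [3.138, 0.562, -3.141]
force: [-6.9, 1.8, 7.8]
width: 0.0406
gripper_force: 15.2
```

```bash
python3 -c "
from h import *
goal([.0225,-.056,.000])"
```

```text
cur plate [ 22.9106 -55.7193   0.0933] rot [ 3.1383  0.5624 -3.141 ] toolz in plate [ 0.0024  0.0037 -1.    ] w 0.04058776021219301 15.165482639567927 [-6.8934  1.823   7.7585]
shift cm [ 0.0411 -0.0281  0.0091]
```

>>> {"name": "move_arm", "arguments": {
  "rows": [
    {"translation": [0, 0, -0.05], "rot": [0, 0, 0], "hand": 0.6},
    {"translation": [0, 0, -0.05], "rot": [0, 0, 0], "hand": 0.5},
    {"translation": [0, 0, -0.05], "rot": [0, 0, 0], "hand": 0.44},
    {"translation": [0, 0, -0.05], "rot": [0, 0, 0], "hand": 0.42},
    {"translation": [0, 0, -0.05], "rot": [0, 0, 0], "hand": 0.42},
    {"translation": [0, 0, -0.05], "rot": [0, 0, 0], "hand": 0.42}
  ]
}}

```text
t: 10.73
eef_pos: [0.5291, -0.3537, 0.0522]
ee_rot: [3.138, 0.562, -3.141]
force: [0.5, 0.3, 0.9]
width: 0.0505
gripper_force: 0.0
```

>>> {"name": "move_arm", "arguments": {
  "rows": [
    {"translation": [0, 0, -0.5], "rot": [0, 0, 0], "hand": 0.42},
    {"translation": [0, 0, -1.5], "rot": [0, 0, 0], "hand": 0.42},
    {"translation": [0, 0, -3], "rot": [0, 0, 0], "hand": 0.42},
    {"translation": [0, 0, -5], "rot": [0, 0, 0], "hand": 0.42},
    {"translation": [0, 0, -8], "rot": [0, 0, 0], "hand": 0.42},
    {"translation": [0, 0, -11], "rot": [0, 0, 0], "hand": 0.7},
    {"translation": [2, 0, -14], "rot": [0, 0, 0], "hand": 1.0},
    {"translation": [5, 0, -15], "rot": [0, 0, 0], "hand": 1.0}
  ]
}}

```text
t: 11.4
eef_pos: [0.4073, -0.3556, 0.1586]
ee_rot: [-3.137, 0.568, -3.135]
force: [-0.8, -1.0, -0.7]
width: 0.0366
gripper_force: 0.0
```

Run:
```python
from h import *
for n in ['side','top']:
    im,d=arm.grab_frame(n); q=(cloud(n,d)-O)@PR
    print(n,[( p,(w-O)@PR*1000) for p,w in pin('ball_bearing',n)],[( p,(w-O)@PR*1000) for p,w in pin('thumb_fin',n)])
    b=q[(q[...,2]>.0125)&(q[...,2]<.0175)&(q[...,0]>.005)&(q[...,0]<.05)&(q[...,1]>-.1)&(q[...,1]<-.005)]
    if len(b): print(' pts',len(b),b.mean(0),b.min(0),b.max(0))
    if n=='side': cv2.imwrite('pics/side5.png',cv2.resize(im[170:320,240:440],None,fx=4,fy=4,interpolation=cv2.INTER_CUBIC)[:,:,::-1])
goal([-.015,.12,.04],.015)
```

```text
side [(0.81, array([ 16.4829, -57.4839,  -2.8374])), (0.5, array([-100.2077,   11.3159,    0.7866]))] [(0.58, array([-14.2492,  79.9423,  52.1512]))]
 pts 195 [ 0.0228 -0.0583  0.0143] [ 0.0051 -0.0776  0.0126] [ 0.0417 -0.0365  0.0174]
top [(0.62, array([ 21.552 , -55.2247,   0.8929]))] [(0.72, array([-16.4472,  81.1109,  50.6191]))]
 pts 246 [ 0.0225 -0.0529  0.015 ] [ 0.0051 -0.073   0.0125] [ 0.0417 -0.0338  0.0174]
cur plate [-26.9589 -56.5913 153.3296] rot [ 3.1389  0.5627 -3.1413] toolz in plate [ 0.0027  0.0029 -1.    ] w 0.012255297332586098 0.0 [0.5548 0.8293 0.4983]
shift cm [-1.1705 17.6257 11.3875]
```

View pics/side5.png

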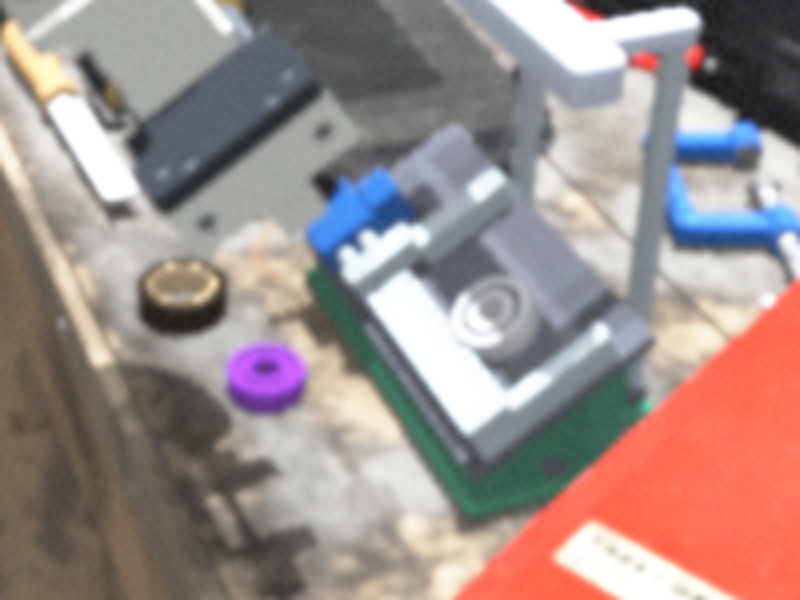

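The bearing lies flat against the beam at plate (22.5,-56), let go and clear of both jaws. Next I'll go round to the left of the fin with the fingers shut.

>>> {"name": "move_arm", "arguments": {
  "rows": [
    {"translation": [0, 3.5, 0], "rot": [0, 0, 0], "hand": 1.0},
    {"translation": [0, 7, 0], "rot": [0, 0, 0], "hand": 1.0},
    {"translation": [0, 10.5, 0], "rot": [0, 0, 0], "hand": 1.0},
    {"translation": [-0.5, 14, 1], "rot": [0, 0, 0], "hand": 1.0},
    {"translation": [-1, 17, 2], "rot": [0, 0, 0], "hand": 1.0},
    {"translation": [-1.2, 18.3, 4], "rot": [0, 0, 0], "hand": 1.0},
    {"translation": [-1.2, 18.3, 6], "rot": [0, 0, 0], "hand": 1.0},
    {"translation": [-1.2, 18.3, 6], "rot": [0, 0, 0], "hand": 1.0}
  ]
}}

```text
t: 12.37
eef_pos: [0.4591, -0.1711, 0.1148]
ee_rot: [3.125, 0.572, -3.137]
force: [2.3, -0.2, 1.7]
width: 0.0006
gripper_force: 0.0
```

>>> {"name": "move_arm", "arguments": {
  "rows": [
    {"translation": [0, 0, 1.5], "rot": [0, 0, 0], "hand": 1.0},
    {"translation": [0, 0, 3], "rot": [0, 0, 0], "hand": 1.0},
    {"translation": [0, 0, 4.5], "rot": [0, 0, 0], "hand": 1.0},
    {"translation": [0, 0, 5.3], "rot": [0, 0, 0], "hand": 1.0},
    {"translation": [0, 0, 5.3], "rot": [0, 0, 0], "hand": 1.0},
    {"translation": [0, 0, 5.3], "rot": [0, 0, 0], "hand": 1.0}
  ]
}}

```text
t: 12.87
eef_pos: [0.4781, -0.1755, 0.0646]
ee_rot: [3.125, 0.559, -3.141]
force: [-0.0, -0.2, 1.1]
width: 0.0003
gripper_force: 0.0
```

Run:
```python
from h import *
goal([-.015,.103,.04],.015)
im,d=arm.grab_frame('top'); cv2.imwrite('pics/top6.png',cv2.resize(im[110:250,230:420],None,fx=4,fy=4,interpolation=cv2.INTER_CUBIC)[:,:,::-1])
```

```text
cur plate [-13.6303 122.2509  40.3933] rot [ 3.1248  0.5586 -3.1409] toolz in plate [-0.0014  0.0171 -0.9999] w 0.00025308984896778807 0.0 [-0.0215 -0.2281  1.0721]
shift cm [ 0.138  -1.9254  0.0065]
```

View pics/top6.png

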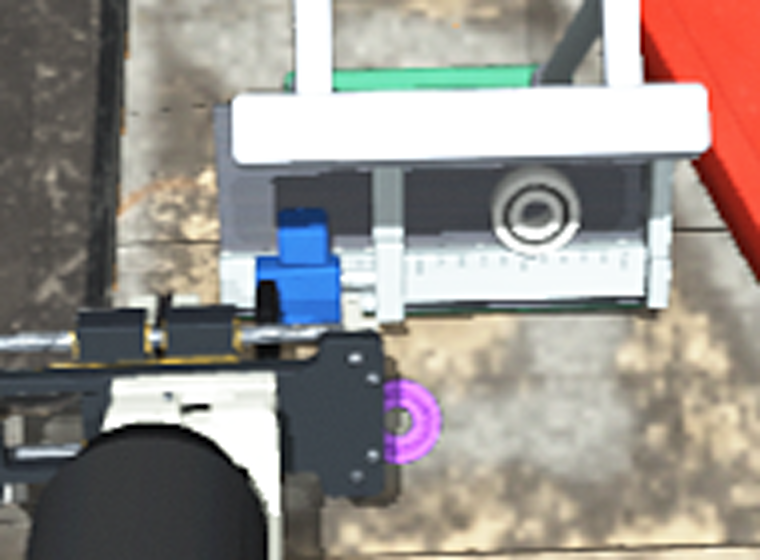

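The tool stands left of the fin at crop (268,300), and the bearing is at (537,212) between the open jaws. Pushing now.

>>> {"name": "move_arm", "arguments": {
  "rows": [
    {"translation": [0.1, -0.6, 0], "rot": [0, 0, 0], "hand": 1.0},
    {"translation": [0.1, -1.2, 0], "rot": [0, 0, 0], "hand": 1.0},
    {"translation": [0.1, -1.6, 0], "rot": [0, 0, 0], "hand": 1.0},
    {"translation": [0.1, -1.9, 0], "rot": [0, 0, 0], "hand": 1.0},
    {"translation": [0.1, -2.1, 0], "rot": [0, 0, 0], "hand": 1.0},
    {"translation": [0.1, -2.3, 0], "rot": [0, 0, 0], "hand": 1.0},
    {"translation": [0.1, -2.5, 0], "rot": [0, 0, 0], "hand": 1.0},
    {"translation": [0.1, -2.7, 0], "rot": [0, 0, 0], "hand": 1.0}
  ]
}}

```text
t: 13.58
eef_pos: [0.4765, -0.2021, 0.0644]
ee_rot: [3.124, 0.56, -3.141]
force: [-3.2, 10.6, 9.2]
width: 0.0004
gripper_force: 6.4
```

```bash
cat >> h.py <<'E'
def meas():
    for n in ['side','top']:
        im,d=arm.grab_frame(n); q=(cloud(n,d)-O)@PR
        b=q[(q[...,2]>.0125)&(q[...,2]<.0175)&(q[...,0]>.008)&(q[...,0]<.045)&(q[...,1]>-.114)&(q[...,1]<-.005)]
        j=q[(q[...,2]>.018)&(q[...,2]<.022)&(q[...,0]>.025)&(q[...,0]<.05)]
        f=j[j[:,1]<-.1085+(-.004 if n=='side' else .001)][:,1]; s=j[(j[:,1]>-.085)&(j[:,1]<.04)][:,1]
        fn=q[(q[...,2]>.05)&(q[...,2]<.072)&(q[...,0]>-.035)&(q[...,0]<.003)&(q[...,1]>-.03)&(q[...,1]<.09)]
        print(n,'bearing',len(b),np.median(b,0)*1000 if len(b) else '','slide jaw y',np.percentile(s,[3,97])*1000 if len(s)>3 else '','fin y',np.percentile(fn[:,1],[3,97])*1000 if len(fn)>3 else '')
        print('  ',[(l,[(p,((w-O)@PR*1000).round(1)) for p,w in pin(l,n)][:2]) for l in ('jaw_face','ball_bearing','tab_top')])
E
python3 -c "
from h import *
goal([-.015,.016,.04],.015);meas()"
```

```text
cur plate [-15.0862  95.6271  41.1362] rot [ 3.1237  0.5598 -3.1412] toolz in plate [-0.0002  0.0181 -0.9998] w 0.00044352677973675115 6.388919089076808 [-3.1671 10.5539  9.1917]
shift cm [-0.0058 -7.9635 -0.0304]
side bearing 181 [ 24.649  -60.1449  14.3634] slide jaw y [ 4.1696 18.2028] fin y [64.8544 69.3523]
   [('jaw_face', [(0.86, array([24.8,  7.6,  5.9]))]), ('ball_bearing', [(0.63, array([ 19.2, -56.8,  -1.8])), (0.52, array([-98.8,   9.8,   0.4]))]), ('tab_top', [(0.31, array([ 17.7, -91.5,  -2.7]))])]
top bearing 231 [ 24.6138 -53.592   15.0219] slide jaw y [-50.372   22.0229] fin y [70.447  89.1261]
   [('jaw_face', []), ('ball_bearing', [(0.95, array([ 21. , -57. ,  -0.5]))]), ('tab_top', [])]
```

>>> {"name": "move_arm", "arguments": {
  "rows": [
    {"translation": [0, 0, -0.2], "rot": [0, 0, 0], "hand": 1.0},
    {"translation": [0, 0, -0.4], "rot": [0, 0, 0], "hand": 1.0},
    {"translation": [0, -0.2, -0.4], "rot": [0, 0, 0], "hand": 1.0},
    {"translation": [0, -0.5, -0.4], "rot": [0, 0, 0], "hand": 1.0},
    {"translation": [0, -0.8, -0.4], "rot": [0, 0, 0], "hand": 1.0},
    {"translation": [0, -1.1, -0.4], "rot": [0, 0, 0], "hand": 1.0},
    {"translation": [0, -1.4, -0.4], "rot": [0, 0, 0], "hand": 1.0}
  ]
}}

```text
t: 14.57
eef_pos: [0.4744, -0.2158, 0.0675]
ee_rot: [3.123, 0.559, -3.141]
force: [-4.0, 11.9, 8.9]
width: 0.0008
gripper_force: 6.4
```

```bash
python3 -c "
from h import *
goal([-.015,.016,.04],.015);meas()"
```

```text
cur plate [-15.3218  81.9285  44.8516] rot [ 3.123   0.5594 -3.1412] toolz in plate [-0.0006  0.0188 -0.9998] w 0.0007596029225921556 6.428522444330156 [-3.983  11.8536  8.8967]
shift cm [-0.03   -6.6008  0.361 ]
side bearing 212 [ 24.991  -55.3183  14.503 ] slide jaw y [-8.2358  5.1277] fin y [50.7081 55.0045]
   [('jaw_face', [(0.96, array([23.8, -8.8,  6.4]))]), ('ball_bearing', [(0.75, array([ 17.2, -60.4,  -3.5])), (0.52, array([-96.9,   9.3,   1.8]))]), ('tab_top', [])]
top bearing 228 [ 26.1042 -54.4938  15.0008] slide jaw y [-46.7301   8.8185] fin y [57.4707 87.5502]
   [('jaw_face', [(0.64, array([0.9, 0. , 4.3])), (0.52, array([22.7, -4. , 11.4]))]), ('ball_bearing', [(0.59, array([ 19.4, -53. ,  -1.1]))]), ('tab_top', [])]
```

>>> {"name": "move_arm", "arguments": {
  "rows": [
    {"translation": [0, -0.35, 0], "rot": [0, 0, 0], "hand": 1.0},
    {"translation": [0, -0.7, 0], "rot": [0, 0, 0], "hand": 1.0},
    {"translation": [0, -1.05, 0], "rot": [0, 0, 0], "hand": 1.0},
    {"translation": [0, -1.4, 0], "rot": [0, 0, 0], "hand": 1.0},
    {"translation": [0, -1.75, 0], "rot": [0, 0, 0], "hand": 1.0},
    {"translation": [0, -2.1, 0], "rot": [0, 0, 0], "hand": 1.0},
    {"translation": [0, -2.4, 0], "rot": [0, 0, 0], "hand": 1.0},
    {"translation": [0, -2.7, 0], "rot": [0, 0, 0], "hand": 1.0}
  ]
}}

```text
t: 15.63
eef_pos: [0.4745, -0.2426, 0.0672]
ee_rot: [3.123, 0.56, -3.141]
force: [-3.6, 10.3, 10.5]
width: 0.0003
gripper_force: 6.6
```

>>> {"name": "move_arm", "arguments": {
  "rows": [
    {"translation": [0, -0.2, 0], "rot": [0, 0, 0], "hand": 1.0},
    {"translation": [0, -0.4, 0], "rot": [0, 0, 0], "hand": 1.0},
    {"translation": [0, -0.6, 0], "rot": [0, 0, 0], "hand": 1.0},
    {"translation": [0, -0.8, 0], "rot": [0, 0, 0], "hand": 1.0},
    {"translation": [0, -1.0, 0], "rot": [0, 0, 0], "hand": 1.0},
    {"translation": [0, -1.2, 0], "rot": [0, 0, 0], "hand": 1.0},
    {"translation": [0, -1.4, 0], "rot": [0, 0, 0], "hand": 1.0},
    {"translation": [0, -1.6, 0], "rot": [0, 0, 0], "hand": 1.0}
  ]
}}

```text
t: 16.3
eef_pos: [0.4746, -0.2582, 0.067]
ee_rot: [3.122, 0.56, -3.141]
force: [-4.7, 12.2, 11.7]
width: 0.0002
gripper_force: 7.0
```

```bash
python3 -c "
from h import *
goal([-.015,.016,.04],.015);meas()"
```

```text
cur plate [-15.3314  39.4788  44.3586] rot [ 3.122   0.5595 -3.1414] toolz in plate [-0.0005  0.0197 -0.9998] w 0.00021859030189898244 7.048788657411933 [-4.652  12.2411 11.7433]
shift cm [-0.0329 -2.356   0.3895]
side bearing 218 [ 23.7183 -67.7386  14.4482] slide jaw y [-50.2175 -36.9671] fin y [ 8.827  12.6106]
   [('jaw_face', [(0.76, array([ 27.7, -50.3,   4.3]))]), ('ball_bearing', [(0.84, array([ 18. , -72.7,  -5. ])), (0.83, array([-101.7,    4.1,    0. ]))]), ('tab_top', [])]
top bearing 231 [ 24.8759 -68.3135  14.7544] slide jaw y [-61.094  -32.8625] fin y [15.2132 55.1642]
   [('jaw_face', [(0.55, array([ 22.7, -45.9,  10.6]))]), ('ball_bearing', [(0.82, array([ 20.3, -68.2,  -0.3]))]), ('tab_top', [])]
```

>>> {"name": "move_arm", "arguments": {
  "rows": [
    {"translation": [0, -0.25, 0], "rot": [0, 0, 0], "hand": 1.0},
    {"translation": [0, -0.5, 0], "rot": [0, 0, 0], "hand": 1.0},
    {"translation": [0, -0.75, 0], "rot": [0, 0, 0], "hand": 1.0},
    {"translation": [0, -1.0, 0], "rot": [0, 0, 0], "hand": 1.0},
    {"translation": [0, -1.25, 0], "rot": [0, 0, 0], "hand": 1.0},
    {"translation": [0, -1.5, 0], "rot": [0, 0, 0], "hand": 1.0},
    {"translation": [0, -1.65, 0], "rot": [0, 0, 0], "hand": 1.0},
    {"translation": [0, -1.8, 0], "rot": [0, 0, 0], "hand": 1.0}
  ]
}}

```text
t: 17.37
eef_pos: [0.4748, -0.2761, 0.0668]
ee_rot: [3.122, 0.56, -3.141]
force: [-5.2, 11.4, 12.2]
width: 0.0004
gripper_force: 7.0
```

>>> {"name": "move_arm", "arguments": {
  "rows": [
    {"translation": [0, -0.1, 0], "rot": [0, 0, 0], "hand": 1.0},
    {"translation": [0, -0.2, 0], "rot": [0, 0, 0], "hand": 1.0}
  ]
}}

```text
t: 17.53
eef_pos: [0.4748, -0.278, 0.0667]
ee_rot: [3.122, 0.56, -3.141]
force: [-3.9, 11.9, 13.3]
width: 0.0006
gripper_force: 7.0
```

>>> {"name": "move_arm", "arguments": {
  "rows": [
    {"translation": [0, -0.1, 0], "rot": [0, 0, 0], "hand": 1.0},
    {"translation": [0, -0.2, 0], "rot": [0, 0, 0], "hand": 1.0}
  ]
}}

```text
t: 17.7
eef_pos: [0.4747, -0.2797, 0.0667]
ee_rot: [3.121, 0.559, -3.142]
force: [-5.3, 16.1, 15.4]
width: 0.0006
gripper_force: 9.1
```

```bash
python3 -c "
from h import *
goal([-.015,.0115,.04],.015);meas()"
```

```text
cur plate [-15.3801  17.9705  44.0234] rot [ 3.1212  0.5594 -3.1415] toolz in plate [-0.0006  0.0205 -0.9998] w 0.000599878447255604 9.08726024441421 [-5.3014 16.1391 15.4383]
shift cm [-0.0382 -0.6551  0.389 ]
side bearing 229 [ 24.9661 -83.996   14.4342] slide jaw y [-70.5072 -56.8823] fin y [-13.8873 -10.3352]
   [('jaw_face', [(0.89, array([ 23.9, -67.2,   4.7]))]), ('ball_bearing', [(0.52, array([ 19.7, -90.7,  -3.3])), (0.49, array([-99. ,   8. ,   1.3]))]), ('tab_top', [])]
top bearing 256 [ 25.0839 -84.8371  14.8486] slide jaw y [-65.6433 -53.8224] fin y [-5.1752 34.6609]
   [('jaw_face', [(0.66, array([ 22.3, -63.9,   7.9]))]), ('ball_bearing', [(0.93, array([ 20.2, -89.4,  -0.2]))]), ('tab_top', [])]
```

The force rose from 12 to 16 N at finger y ≈ 18–19 mm, so the jaw has closed on the bearing against the fixed jaw. About 7 mm further should bring the tab half-way out.

>>> {"name": "move_arm", "arguments": {
  "rows": [
    {"translation": [0, -0.1, 0], "rot": [0, 0, 0], "hand": 1.0},
    {"translation": [0, -0.2, 0], "rot": [0, 0, 0], "hand": 1.0},
    {"translation": [0, -0.3, 0], "rot": [0, 0, 0], "hand": 1.0},
    {"translation": [0, -0.4, 0], "rot": [0, 0, 0], "hand": 1.0}
  ]
}}

```text
t: 18.43
eef_pos: [0.4747, -0.2829, 0.0666]
ee_rot: [3.12, 0.559, -3.142]
force: [-5.6, 17.1, 16.5]
width: 0.0003
gripper_force: 9.6
```

>>> {"name": "move_arm", "arguments": {
  "rows": [
    {"translation": [0, -0.1, 0], "rot": [0, 0, 0], "hand": 1.0},
    {"translation": [0, -0.2, 0], "rot": [0, 0, 0], "hand": 1.0},
    {"translation": [0, -0.3, 0], "rot": [0, 0, 0], "hand": 1.0},
    {"translation": [0, -0.3, 0], "rot": [0, 0, 0], "hand": 1.0}
  ]
}}

```text
t: 18.77
eef_pos: [0.4747, -0.286, 0.0666]
ee_rot: [3.12, 0.559, -3.142]
force: [-5.2, 16.1, 15.6]
width: 0.0005
gripper_force: 9.5
```

```bash
python3 -c "
from h import *
goal([-.015,.0115,.04],.015);meas()
im,d=arm.grab_frame('side'); cv2.imwrite('pics/side7.png',cv2.resize(im[180:300,270:430],None,fx=5,fy=5,interpolation=cv2.INTER_CUBIC)[:,:,::-1])"
```

```text
cur plate [-15.4256  11.688   43.9442] rot [ 3.12    0.5593 -3.1415] toolz in plate [-0.0007  0.0217 -0.9998] w 0.0004867843396458418 9.496914418414235 [-5.1646 16.0603 15.6303]
shift cm [-0.0429 -0.0273  0.3939]
side bearing 212 [ 24.7784 -85.2981  14.6428] slide jaw y [-71.2806 -57.6492] fin y [-18.8765 -17.8548]
   [('jaw_face', [(0.72, array([ 22.3, -71.1,   6.6]))]), ('ball_bearing', [(0.86, array([-101. ,    7.9,    2.6])), (0.64, array([ 15.3, -92.4,   2.2]))]), ('tab_top', [(0.46, array([ 13. , -32.7,  37.8]))])]
top bearing 254 [ 24.1251 -84.3945  14.8551] slide jaw y [-65.6608 -53.9692] fin y [-12.9104  27.6353]
   [('jaw_face', [(0.7, array([ 19.7, -91.6,   2.8])), (0.51, array([ 21. , -65.1,   9. ]))]), ('ball_bearing', [(0.89, array([ 20.1, -88.6,   1.9]))]), ('tab_top', [(0.55, array([ 15.2, -26.9,  36.9]))])]
```

View pics/side7.png

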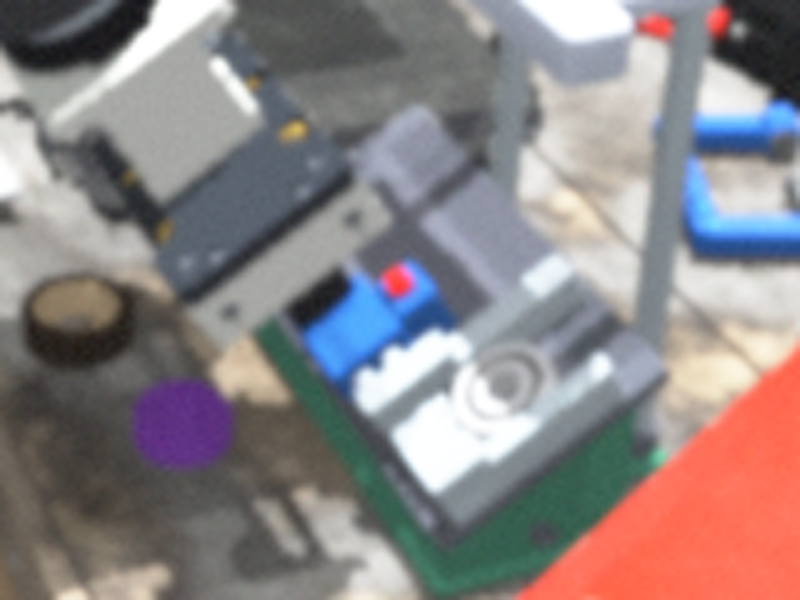

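The red tab is out at crop (398,282), and the bearing at (505,385) is gripped between the jaws. From the fin-to-jaw distance the tab is about 7–8 mm out. Backing off.

>>> {"name": "move_arm", "arguments": {
  "rows": [
    {"translation": [0, 0.2, 0], "rot": [0, 0, 0], "hand": 1.0},
    {"translation": [0, 0.5, 0], "rot": [0, 0, 0], "hand": 1.0},
    {"translation": [0, 1.2, 0], "rot": [0, 0, 0], "hand": 1.0},
    {"translation": [0, 2.5, 0], "rot": [0, 0, 0], "hand": 1.0},
    {"translation": [0, 4, -1], "rot": [0, 0, 0], "hand": 1.0},
    {"translation": [0, 4, -4], "rot": [0, 0, 0], "hand": 1.0},
    {"translation": [0, 4, -7], "rot": [0, 0, 0], "hand": 1.0},
    {"translation": [0, 4, -7], "rot": [0, 0, 0], "hand": 1.0}
  ]
}}

```text
t: 19.88
eef_pos: [0.4376, -0.2503, 0.1304]
ee_rot: [3.129, 0.565, -3.138]
force: [-0.2, -0.2, 0.5]
width: 0.0008
gripper_force: 0.0
```

```bash
python3 -c "
from h import *
meas(); print(arm.get_state()['force'])
print(pin('tape_roll','top'))"
```

```text
side bearing 204 [ 24.4458 -85.4152  14.6735] slide jaw y [-71.1748 -57.2017] fin y [-18.5181  -8.7315]
   [('jaw_face', [(0.95, array([ 28.2, -70. ,   6. ]))]), ('ball_bearing', [(0.86, array([-98.3,   6.3,   1.2])), (0.77, array([ 14.7, -91.6,  -2.3]))]), ('tab_top', [(0.39, array([ 10.4, -34. ,  35.2])), (0.17, array([  23.6, -116.1,    7.1]))])]
top bearing 256 [ 24.5684 -85.7564  14.6829] slide jaw y [-65.8541 -53.6079] fin y [-13.3981  -2.5152]
   [('jaw_face', [(0.87, array([ 22.6, -67. ,   8.7])), (0.23, array([107.4, -10.4, 128.9]))]), ('ball_bearing', [(0.55, array([ 19.6, -89.1,  -0.4])), (0.55, array([-98.8,  11.8,   4.2]))]), ('tab_top', [(0.36, array([ 11.1, -24.7,  37.8]))])]
[1.2743 0.2315 1.0028]
[(0.44, array([ 0.396 , -0.1991,  0.0032]))]
```

```bash
python3 -c "
from station import arm
print(arm.job_done())"
```

```text
the job is handed in; nothing more can be done
None
```

I handed the job in with the bearing gripped flat against the beam and the fixed jaw, the red tab about 8 mm out, the arm clear, and the tape roll where it was; the hand-in gave no verdict.

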